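# Hold a snap ring spread at the groove of a pottery wheel spindle

### The arm

A 6-joint arm with a two-finger parallel gripper is mounted at the origin on the work surface. World frame = base frame: x ahead of the robot, y to its left, z up, the work surface at z = 0. Lengths are in m, angles in rad, forces in N, time in s.
With the tool pointing down it reaches from about 0.3 to 0.875 m from the base axis. Payload 4.2 kg.
Tool frame: the origin (TCP) lies midway between the tips of the shut fingers; the grasp point (between the pads) lies bot.grip_depth behind it (bot.grip_depth is the distance from the TCP to the grasp point, in m); z points along the fingers, y is the line along which they close (so a half turn about z gives the same grasp; the last joint's range is limited). The gripper opens to 85 mm and grips with 20 to 120 N. Pads are 22 mm wide; open, the fingers measure 114 mm over their backs; the gripper's body (76 mm by 85 mm) begins 54 mm behind the grasp point. The pads swing forward as they close: fully open they stand 13 mm farther back than shut.
Start: joints at [1.159, 0.32, 1.565, -0, 1.257, -0.02], TCP at [0.22, 0.531, 0.231] pointing down, gripper open.
Joint ranges: [-3.11, 3.11], [-0.84, 2.01], [0.21, 2.61], [-1.34, 4.49], [0.05, 2.63], [-2.56, 2.56]. Speed limits (rad/s): [2.57, 2.57, 3.14, 3.14, 3.14, 3.14].

### API

Orientations are given as a 3x3 rotation matrix whose columns are the frame's x, y, z axes.
In Python, from rig import monitor, optics, job, bot gives the robot as it stands. The module is installed in compiled form; this text tells all that it offers.
- The arm moves only by the shell command python3 -m jog 'ROWS'. ROWS is JSON, a list of rows, each an object with "dp": the shift along the tool's x, y, z in mm, a list of three; "turn": the turn about the tool's z in degrees; "jaw": the closure in counts, from 0 (fully open) to 255 (shut). In form: [{"dp": [x, y, z], "turn": turn, "jaw": jaw}, ...]. A call has 1 to 5 rows; each row is the pose to reach, as a shift and turn from the pose commanded when the call began, along the tool's axes at that moment; what a row does not reach only later rows make up. A row lasts 1/8 s, in which the tool goes at most 62.5 mm and 10.7 degrees, less where a joint would pass 70% of its speed; a pose out of reach is approached as far as the arm can. A call with a gripper value outside its range is refused whole. The fingers move at their own pace and stop on an object; the grip force is fixed at half the most. Time passes only in rows, so rows that repeat a pose let the fingers close. It gives the time, the measured TCP pose, the force, the opening and the grip force at its end, in the units of the state.
- monitor.get_state(): the state, without advancing time (a new reading comes with each control period).
- optics.snapshot(name): name is "side" or "top"; returns (picture, depth): 480x640x3 uint8, red, green, blue; 480x640 float32, m along the optical axis (not along the pixel's ray), 0 where there is no reading.
- optics.get_calibration(name): a dict with "K" (3x3 intrinsics, pixels), "R" (3x3) and "t" (3): a world point X has camera coordinates R X + t. Camera axes: x right, y down, z forward; pixel columns grow to the right and rows downward; lengths in m; the calibration is good to about 2 mm. A picture is of the moment at which its call begins. get_calibration takes no time and is no camera call.
- job.job_done(): hands the job in; it is judged then, once.
The state is a dict: "t": time; "qpos": joint angles; "dq": joint speeds; "joint_torque": joint torques, N m; "position": TCP position; "ee_rot": TCP orientation; "force": force on the tool from outside, world axes, zero at the start; "torque": the same for the moment, N m; "finger_gap": finger opening in m; "grasp_force": force on a finger pad.
Only numpy, scipy, OpenCV 4.12 (cv2) and the standard library are available. Lean on these libraries where they do the work, as an engineer would, in place of code of your own. Each camera call takes 0.05 s, during which the arm holds its last target. There are 200 camera calls.

### The job

First slide the pottery wheel's speed slider fully to its stop end, the one with the red mark. Then take the snap-ring pliers out of their fork, keep the handles fully squeezed so that the ring on their tips is spread, slide the spread ring down over the spindle stub until it is level with the groove just above the bearing collar, and stay there: finish still holding the pliers upright and fully squeezed, the ring around the stub, without bearing down hard on the collar. Leave everything else on the table where it is.

Things in the scene. Friction and masses are not known exactly. Their poses are not given: they have to be found in the camera images.
- wheel: Grey table-top pottery wheel, head taken off: fixed box 260 (its x) by 300 (its y) by 90 mm high; origin at the centre of its underside, z up. On its flat top: the spindle stub at x = +35 mm, y = 0, and the speed slider's track (150 mm along y, 40 mm wide, 14 mm high) centred at x = -90 mm, y = 0.
- groove (a point): Centre of the groove, on the stub's vertical axis, axes as the wheel's. From the wheel's top up: dark collar 60 mm across, 8 mm high; dark groove 29 mm across, 7 mm high (this point is at its mid height, 3.5 mm above the collar); bright shaft 34 mm across, to 18.5 mm above this point; cone narrowing to 20 mm across at the stub's top, 27.5 mm above this point.
- speed (a joint): Position of the speed slider's grip along its track, m: 0 is the stop end (the wheel's -y end, with the red mark), up to 0.10 at the other; pushing towards the wheel's -y lowers it. It has dry friction of about 1.5 N and stays where it is left.
- speed_top (a point): Centre of the top of the slider's black grip, which is 28 mm (wheel's x) by 20 mm (wheel's y) by 40 mm high.
- fork: Fixed stand for the pliers: bright base plate 115 by 90 by 8 mm, two slim blue posts (10 mm wide, 12 mm thick, 112 mm high) centred at x = +46 mm, y = +17 and -17 mm, and from each a level blue prong to x = -17 mm, 10 mm wide, 8 mm thick; the prongs are 24 mm apart, tops 112 mm above the table. Origin on the table under the pliers' seat, z up.
- pliers: Loose snap-ring pliers, about 0.17 kg, 150 mm long, upright in the fork (axes as the fork's). Origin at the pivot, mid crossbar (26 x 40 x 14 mm); z up along the handles. Red handles at +y and -y, 14 to 80 mm above the pivot, 16 mm wide along x. 50 mm up they are 40 mm over the outsides relaxed, 32 mm fully squeezed (outsides then parallel). The ring, at the tips below, sticks out to -x.
- grip_middle (a point): Point midway between the two red handles, 50 mm above the pliers' pivot: a good place to grip, fingers closing along the pliers' y. Axes as the pliers'.
- ring_centre (a point): Centre of the spread ring, 24 mm to -x and 70 mm below the pivot (axes as the pliers'). Dark steel, 3 mm thick, level. Spread: a circle 39 mm inside, 48 mm outside, 2.5 mm clear of the shaft all round. Relaxed: the halves close by 5.6 mm each to 28 mm inside across y, too small for the shaft. It stays fixed on the tips.
- handle_l (a joint): Angle of the left (+y) handle, rad: 0 relaxed, 0.08 squeezed to its stop; the right handle follows it alike. Squeezing the handles together spreads the ring; springs push back with 3.5 to 6 N on each handle, so a grip of 25 N or more closes them to the stop.
- spacer: Brass ring 52 mm across, 12 mm high, lying on the wheel's top behind the stub; not needed.
- grease_tin: Small tin 64 mm across, 45 mm high, on the table beyond wheel and fork; not needed.
- clay_cup: Clay-coloured cup 80 mm across, 80 mm high; not needed.
- bowl: Yellow bowl 140 mm across, 65 mm high; not needed.
- spatula: Wooden spatula lying on the table; not needed.
- driver: Screwdriver lying near the robot; not needed.
- mug: White mug 76 mm across, 85 mm high; not needed.
- fork_seat (a point): Midway between the prongs' tops, where the pliers' crossbar rests, shanks hanging between the prongs. The ring below is wider than the gap between the prongs: raise the pliers a few mm (up to 20), draw them out level towards the fork's -x (away from the posts) by 45 mm or more, and only then lift them.

How it is judged:
By the outcome, as a careful person would: the job done as asked, in the order asked, and still so for the second after the job is handed in, while the arm keeps its last pose, push and grip.
It also fails if it takes over 64 s, if anything falls off the work surface, if the arm or the gripper's body presses on something with over 40 N, if the wrist force passes 120 N, or if a joint passes its speed limit or range.

## Working session

There is one attempt and no reset: what is moved stays moved. The work goes in short steps, Python scripts to look and compute and a shell command to move; the robot and the scene stay as the last step left them, time stands still between calls to the robot, and variables do not carry over. Pictures are saved under pics/ and viewed, at most 10 in all, crops included, and the job is handed in when it is done.

```bash
mkdir -p pics; python3 - <<'E'
from rig import monitor, optics, job, bot
import cv2,numpy as np
np.set_printoptions(precision=4,suppress=True)
for n in("side","top"):
    p,d=optics.snapshot(n);cv2.imwrite(f"pics/{n}0.png",p[:,:,::-1]);np.save(f"pics/{n}d.npy",d)
    c=optics.get_calibration(n);print(n,c["K"],c["R"],c["t"],(d>0).mean())
s=monitor.get_state();print(s["t"],s["position"],s["ee_rot"],s["finger_gap"],bot.grip_depth)
E
```

```text
side [[485.8713   0.     319.2058]
 [  0.     485.8713 245.9366]
 [  0.       0.       1.    ]] [[ 0.9907 -0.1351 -0.014 ]
 [-0.0944 -0.6109 -0.7861]
 [ 0.0976  0.7801 -0.618 ]] [-0.5291  0.1432  1.4599] 0.9958951822916666
top [[487.5952   0.     327.8765]
 [  0.     487.5952 233.6904]
 [  0.       0.       1.    ]] [[ 0.0037 -1.      0.0062]
 [-0.9875 -0.0046 -0.1574]
 [ 0.1574 -0.0056 -0.9875]] [0.0147 0.5301 1.1583] 0.9959830729166667
0.1 [0.2194 0.5311 0.2306] [[-0.9242  0.3819 -0.0006]
 [ 0.3819  0.9242 -0.0014]
 [ 0.     -0.0016 -1.    ]] 0.0856563158517789 0.0187
```

View pics/top0.png

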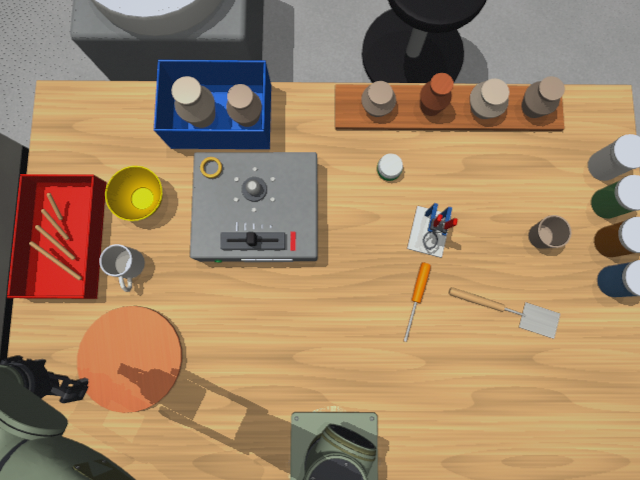

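View pics/side0.png

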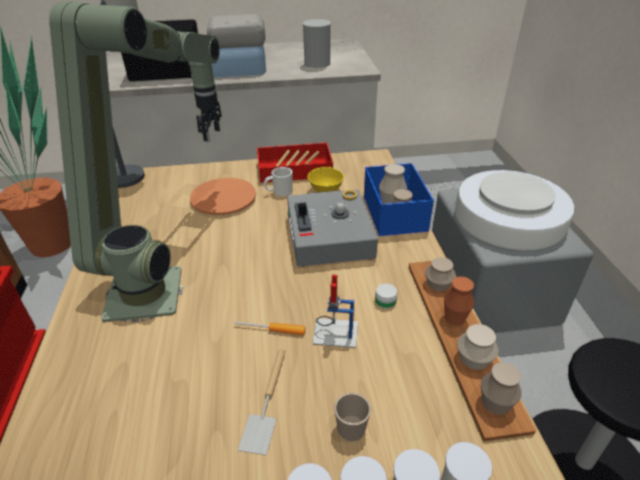

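The top view shows the wheel at (255,205), with the black slider grip at (251,239), the red mark at (293,241) and the stub at (253,187). The fork and pliers are at (435,225), with red handles at (440-455,222), blue posts at (430-445,210) and the ring at (431,241). The side view shows the handles at (334,290) and the wheel at (332,225). Next I measure from both depth clouds.

```bash
cat >h.py <<'E'
from rig import monitor, optics, job, bot
import cv2,numpy as np
np.set_printoptions(precision=4,suppress=True)
def cloud(n,save=None):
    p,d=optics.snapshot(n);c=optics.get_calibration(n)
    if save: cv2.imwrite(save,p[:,:,::-1])
    v,u=np.mgrid[:480,:640]
    r=np.stack([u,v,np.ones_like(u)],-1)@np.linalg.inv(c["K"]).T*d[...,None]
    W=(r-c["t"])@c["R"]; W[d==0]=np.nan
    return p,cv2.cvtColor(p,cv2.COLOR_RGB2HSV),W
def inbox(W,lo,hi): return np.all((W>lo)&(W<hi),-1)
def rect(P): 
    (c,s,a)=cv2.minAreaRect((P[:,:2]*1000).astype(np.float32)); return np.round(c,1),np.round(s,1),round(a,2)
def stat(l,P): print(l,len(P),P.mean(0),"lo",P.min(0),"hi",P.max(0)) if len(P) else print(l,0)
E
cat >m.py <<'E'
from h import *
for n in("top","side"):
    p,H,W=cloud(n)
    uv=(lambda u,v:W[v,u])
    if n=="top": print("guess wheel",uv(225,180),"stub",uv(253,187),"grip",uv(251,239),"red",uv(293,241),"fork",uv(415,240),uv(452,222))
    x0=W[...,0]
    top=inbox(W,[.35,-.1,.08],[.9,.5,.098])&(H[...,1]<60)
    k,lab,st,_=cv2.connectedComponentsWithStats(top.astype(np.uint8))
    j=1+st[1:,4].argmax();P=W[lab==j];print(n,"wheeltop",P[:,2].mean(),rect(P));
    lo=P.min(0);hi=P.max(0)
    Q=W[inbox(W,[lo[0],lo[1],.105],[hi[0],hi[1],.2])]
    for name,z in(("grip",Q[Q[:,0]<lo[0]+.1]),("stub",Q[(Q[:,0]>lo[0]+.12)])):
        stat(name,z)
        if len(z): t=z[z[:,2]>z[:,2].max()-.008];stat(name+" top",t); print(rect(t))
    reg=inbox(W,[.3,-.5,.02],[.8,-.1,.35])
    red=reg&((H[...,0]<8)|(H[...,0]>172))&(H[...,1]>140)
    blue=reg&(H[...,0]>100)&(H[...,0]<130)&(H[...,1]>120)
    stat("red",W[red]);stat("blue",W[blue]&1 if 0 else W[blue])
    b=W[blue];b=b[(b[:,2]>.1)];stat("bluetop",b);print(rect(b))
    plate=inbox(W,[.35,-.45,.003],[.75,-.15,.02])&(H[...,1]<50)
    k,lab,st,_=cv2.connectedComponentsWithStats(plate.astype(np.uint8))
    j=1+st[1:,4].argmax();print("plate",rect(W[lab==j]),W[lab==j][:,2].mean())
E
python3 m.py
```

```text
guess wheel [0.6529 0.2656 0.0855] stub [0.6247 0.191  0.1292] grip [0.5011 0.1902 0.1421] red [0.5039 0.099  0.0943] fork [nan nan nan] [ 0.5327 -0.2502  0.1931]
top wheeltop 0.09010124313397691 (array([593.5, 194.5]), array([262.1, 297.4]), 0.4)
grip 445 [0.5034 0.1907 0.1168] lo [0.4848 0.1189 0.105 ] hi [0.5232 0.2673 0.1501]
grip top 88 [0.5042 0.193  0.1444] lo [0.4914 0.1832 0.1421] hi [0.517  0.2019 0.1501]
(array([504.4, 192.5]), array([25.9, 18. ]), 2.02)
stub 195 [0.6314 0.201  0.123 ] lo [0.6126 0.1781 0.1051] hi [0.704  0.3171 0.1337]
stub top 85 [0.6284 0.1943 0.1289] lo [0.6158 0.184  0.1258] hi [0.6417 0.2074 0.1337]
(array([628.4, 193.9]), array([23.2, 23.9]), 64.1)
red 141 [ 0.5355 -0.2395  0.179 ] lo [ 0.526  -0.2646  0.0472] hi [ 0.5748 -0.2161  0.201 ]
blue 200 [ 0.5672 -0.2414  0.101 ] lo [ 0.5189 -0.2708  0.0215] hi [ 0.5913 -0.2153  0.1271]
bluetop 157 [ 0.5636 -0.2414  0.1118] lo [ 0.5189 -0.2708  0.1023] hi [ 0.5913 -0.2153  0.1271]
(array([ 554.9, -242.3]), array([44.4, 66.6]), 75.76)
plate (array([ 543.3, -240.2]), array([ 91.3, 115.1]), 75.33) 0.007982275
[... 255 characters left out ...]
996 0.1489]
(array([505.9, 189. ]), array([22.7, 25.9]), 84.08)
stub 103 [0.6383 0.2003 0.1195] lo [0.6164 0.1749 0.105 ] hi [0.7052 0.3197 0.1337]
stub top 33 [0.6304 0.1888 0.1299] lo [0.618  0.1771 0.126 ] hi [0.6432 0.2018 0.1337]
(array([631., 189.]), array([22.5, 25. ]), 14.71)
red 139 [ 0.5383 -0.2488  0.1769] lo [ 0.5304 -0.2629  0.1351] hi [ 0.5486 -0.2211  0.2013]
blue 128 [ 0.5701 -0.2591  0.0961] lo [ 0.5231 -0.2751  0.022 ] hi [ 0.5902 -0.2278  0.1183]
bluetop 86 [ 0.5647 -0.2555  0.1109] lo [ 0.5231 -0.2738  0.1006] hi [ 0.5897 -0.2278  0.1183]
(array([ 556.4, -247.7]), array([43.2, 61.4]), 78.78)
plate (array([ 545.5, -241.5]), array([ 93.4, 115.5]), 75.34) 0.00903697534986064
```

```bash
cat >go.py <<'E'
from h import *;import sys
# target TCP x y z (mm), tool-y heading deg -> dp, turn
a=[float(v) for v in sys.argv[1:]];s=monitor.get_state();R=s["ee_rot"];p=np.array(s["position"])*1000
h=np.degrees(np.arctan2(R[1,1],R[0,1]))
print("t",s["t"],"pos",p,"head",h,"F",s["force"],"gap",s["finger_gap"],"gf",s["grasp_force"],"q",np.array(s["qpos"]))
if a: print("dp",R.T@(np.array(a[:3])-p),"turn",(h-a[3]+180)%360-180)
E
python3 go.py 505 240 200 90; python3 go.py 505 240 118 90
```

```text
t 0.2 pos [219.4632 531.1871 230.8053] head 67.55122660505725 F [-0.0147  1.328  -1.104 ] gap 0.08498494650397546 gf 0.0 q [ 1.159   0.3201  1.5652  0.      1.2574 -0.02  ]
dp [-375.0925 -160.0546   30.9562] turn -22.448773394942748
t 0.2 pos [219.4632 531.1871 230.8053] head 67.55122660505725 F [-0.0147  1.328  -1.104 ] gap 0.08498494650397546 gf 0.0 q [ 1.159   0.3201  1.5652  0.      1.2574 -0.02  ]
dp [-375.0962 -159.9686  112.9562] turn -22.448773394942748
```

```bash
python3 -m jog '[{"dp":[-50,-21,0],"turn":-4,"jaw":255},{"dp":[-100,-43,0],"turn":-8,"jaw":255},{"dp":[-150,-64,0],"turn":-12,"jaw":255},{"dp":[-200,-85,0],"turn":-16,"jaw":255},{"dp":[-250,-107,0],"turn":-22,"jaw":255}]'; python3 go.py 505 240 118 90
```

```text
t: 0.82
position: [0.4108, 0.3357, 0.2312]
ee_rot: [[-1.0, 0.004, 0.0], [0.004, 1.0, 0.0], [-0.0, 0.0, -1.0]]
force: [1.3, 1.0, -1.1]
finger_gap: -0.0002
grasp_force: 0.0
t 0.825 pos [410.7882 335.7067 231.2469] head 89.74851883247936 F [ 1.3263  1.0079 -1.0778] gap -0.00018470403757971085 gf 0.0 q [ 0.6634  0.2496  1.6648  0.0001  1.227  -0.903 ]
dp [-94.6192 -95.3084 113.2431] turn -0.2514811675206374
```

```bash
python3 -m jog '[{"dp":[-40,-40,0],"turn":0,"jaw":255},{"dp":[-75,-75,0],"turn":0,"jaw":255},{"dp":[-94,-94,25],"turn":0,"jaw":255},{"dp":[-94,-94,70],"turn":0,"jaw":255},{"dp":[-94,-94,113],"turn":0,"jaw":255}]'; python3 -m jog '[{"dp":[0,0,0],"turn":0,"jaw":255}]'
python3 - <<'E'
from h import *
p,H,W=cloud("top","pics/a.png")
cv2.imwrite("pics/a1.png",cv2.resize(p[140:280,180:330,::-1],None,fx=4,fy=4,interpolation=2))
E
python3 go.py
```

```text
t: 1.45
position: [0.5034, 0.2418, 0.1171]
ee_rot: [[-1.0, 0.009, 0.0], [0.009, 1.0, 0.0], [-0.0, 0.0, -1.0]]
force: [0.0, 0.3, -0.2]
finger_gap: -0.0004
grasp_force: 0.0
t: 1.58
position: [0.5008, 0.2412, 0.1153]
ee_rot: [[-1.0, 0.008, -0.007], [0.008, 1.0, -0.003], [0.007, -0.003, -1.0]]
force: [-0.2, -0.5, 0.5]
finger_gap: 0.0002
grasp_force: 0.0
t 1.625 pos [502.56   242.1229 117.7266] head 89.54832327921827 F [ 1.6058  0.4729 -0.0125] gap -0.0003049681430047346 gf 0.0 q [ 0.4283  0.3901  1.7668  0.0001  0.9873 -1.1346]
```

View pics/a1.png

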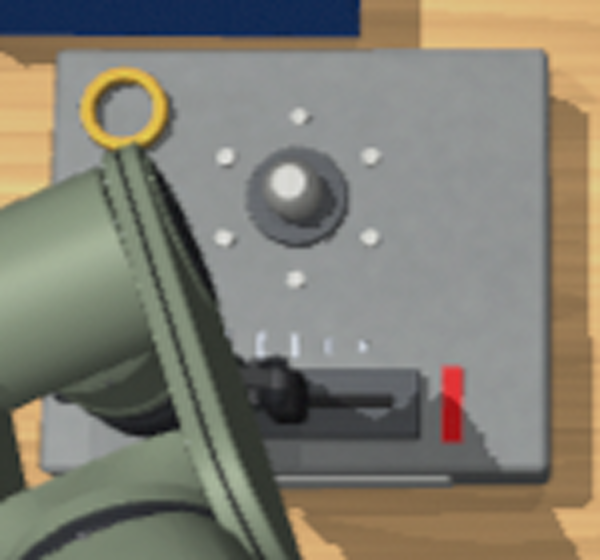

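The crop shows the grip at (285,390), still mid-track, with the fingers behind it on the +y side (left). The red mark is at (452,405). I push towards it.

```bash
python3 -m jog '[{"dp":[0,-15,0],"turn":0,"jaw":255},{"dp":[0,-30,0],"turn":0,"jaw":255},{"dp":[0,-45,0],"turn":0,"jaw":255},{"dp":[0,-60,0],"turn":0,"jaw":255},{"dp":[0,-67,0],"turn":0,"jaw":255}]';python3 -m jog '[{"dp":[0,-3,0],"turn":0,"jaw":255},{"dp":[0,-3,0],"turn":0,"jaw":255}]';python3 -m jog '[{"dp":[0,-3,0],"turn":0,"jaw":255},{"dp":[0,-3,0],"turn":0,"jaw":255}]'
```

```text
t: 2.25
position: [0.5026, 0.1743, 0.1187]
ee_rot: [[-1.0, 0.009, 0.001], [0.009, 1.0, 0.0], [-0.001, 0.0, -1.0]]
force: [0.6, 1.6, 0.2]
finger_gap: -0.0001
grasp_force: 0.8
t: 2.5
position: [0.502, 0.172, 0.118]
ee_rot: [[-1.0, 0.008, -0.001], [0.008, 1.0, -0.001], [0.001, -0.001, -1.0]]
force: [1.1, 0.3, 0.3]
finger_gap: 0.0003
grasp_force: 0.0
t: 2.75
position: [0.5021, 0.1694, 0.118]
ee_rot: [[-1.0, 0.008, -0.001], [0.008, 1.0, -0.0], [0.001, -0.0, -1.0]]
force: [0.6, 0.5, -0.2]
finger_gap: -0.0001
grasp_force: 0.3
```

```bash
for i in 1; do python3 -m jog '[{"dp":[0,-2,0],"turn":0,"jaw":255},{"dp":[0,-2,0],"turn":0,"jaw":255}]' | grep -E 'pos|force';python3 -m jog '[{"dp":[0,-2,0],"turn":0,"jaw":255},{"dp":[0,-2,0],"turn":0,"jaw":255}]'| grep -E 'pos|force';python3 -m jog '[{"dp":[0,-2,0],"turn":0,"jaw":255},{"dp":[0,-2,0],"turn":0,"jaw":255}]'| grep -E 'pos|force'; done
```

```text
position: [0.5022, 0.1673, 0.1181]
force: [-0.8, 0.7, -0.4]
grasp_force: 0.5
position: [0.5022, 0.1664, 0.1182]
force: [-0.6, 5.3, -2.0]
grasp_force: 2.8
position: [0.5023, 0.1661, 0.1183]
force: [-2.3, 11.5, -3.3]
grasp_force: 5.8
```

The stop is reached: force has climbed to 11 N with no further motion. I back off and head for the pliers.

```bash
python3 -m jog '[{"dp":[0,8,0],"turn":0,"jaw":255},{"dp":[0,8,-50],"turn":0,"jaw":255},{"dp":[0,8,-100],"turn":0,"jaw":255},{"dp":[0,-30,-132],"turn":4,"jaw":100},{"dp":[0,-80,-132],"turn":8,"jaw":0}]' | grep -E 'pos|t:'
python3 go.py 537 -242 250 75.3
```

```text
t: 4.12
position: [0.5036, 0.0828, 0.2536]
ee_rot: [[-0.989, 0.147, 0.007], [0.147, 0.989, -0.0], [-0.007, 0.001, -1.0]]
t 4.125 pos [503.5934  82.8017 253.5859] head 81.55918704568214 F [0.3422 0.0452 0.0357] gap 0.03553413039956746 gf 0.0 q [ 0.1412  0.1997  1.674  -0.0012  1.2605 -1.282 ]
dp [ -80.6953 -316.3831    3.8717] turn 6.259187045682154
```

```bash
python3 -m jog '[{"dp":[-15,-60,0],"turn":2,"jaw":0},{"dp":[-30,-120,0],"turn":4,"jaw":0},{"dp":[-45,-180,0],"turn":6,"jaw":0},{"dp":[-62,-240,0],"turn":6,"jaw":0},{"dp":[-77,-300,0],"turn":6,"jaw":0}]' | grep -E 'pos|t:'
python3 go.py 537 -242 150 75.3
python3 - <<'E'
from h import *
for n in("top","side"):
    p,H,W=cloud(n,"pics/b_%s.png"%n)
    stat(n,W[inbox(W,[.48,.1,.125],[.53,.29,.165])])
    stat("stub",W[inbox(W,[.6,.15,.126],[.66,.23,.14])])
    red=inbox(W,[.48,-.3,.15],[.6,-.18,.21])&((H[...,0]<8)|(H[...,0]>172))&(H[...,1]>140)
    stat("red",W[red]); print(rect(W[red]) if red.any() else 0)
E
```

```text
t: 4.75
position: [0.5338, -0.2273, 0.2506]
ee_rot: [[-0.968, 0.25, 0.0], [0.25, 0.968, -0.001], [-0.001, -0.001, -1.0]]
t 4.75 pos [ 533.7565 -227.2769  250.5571] head 75.53754250544647 F [ 1.2813 -0.2707 -0.0443] gap 0.08524551422035818 gf 0.0 q [-0.4219  0.3163  1.5204 -0.0009  1.3041 -1.74  ]
dp [ -6.7585 -13.346  100.5745] turn 0.23754250544646993
top 116 [0.5034 0.1431 0.1424] lo [0.4899 0.134  0.1254] hi [0.5177 0.1524 0.15  ]
stub 84 [0.6292 0.1946 0.1289] lo [0.6158 0.1816 0.1261] hi [0.6422 0.2079 0.1332]
red 37 [ 0.5393 -0.2199  0.1835] lo [ 0.5336 -0.2248  0.1503] hi [ 0.5496 -0.2161  0.1992]
(array([ 541.5, -220.2]), array([16. ,  8.5]), 3.08)
side 74 [0.5059 0.1365 0.1399] lo [0.4931 0.1283 0.1258] hi [0.5197 0.1495 0.1502]
stub 0
red 118 [ 0.5386 -0.2483  0.1823] lo [ 0.5304 -0.2628  0.1515] hi [ 0.5487 -0.2221  0.2015]
(array([ 539.9, -242.1]), array([40.7, 12.3]), 79.82)
```

```bash
python3 - <<'E'
import cv2,numpy as np
t=cv2.imread("pics/b_top.png")[160:290,370:510];s=cv2.imread("pics/b_side.png")[220:360,270:400]
f=lambda a:cv2.resize(a,(400,400),interpolation=2)
cv2.imwrite("pics/b.png",np.hstack([f(t),f(s)]))
E
```

```text
(no output)
```

View pics/b.png

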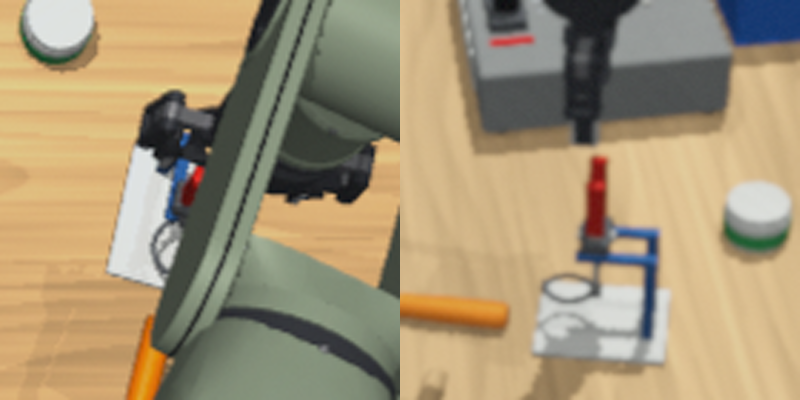

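The slider now stands at y=0.143, i.e. wheel y=-50 mm, its stop end. The picture shows the open gripper above the pliers, red handles upright at (598,195) in the right half, still seated in the fork. I descend and grip.

```bash
python3 -m jog '[{"dp":[-7.5,-12,0],"turn":0,"jaw":0},{"dp":[-7.5,-12,0],"turn":0,"jaw":0},{"dp":[-7.5,-12,35],"turn":0,"jaw":0},{"dp":[-7.5,-12,70],"turn":0,"jaw":0},{"dp":[-7.5,-12,101],"turn":0,"jaw":0}]' | grep -E 'pos|t:|for'
python3 go.py 538 -241 150 75.3
python3 - <<'E'
from h import *
for n in("top","side"):
    p,H,W=cloud(n,"pics/c_%s.png"%n)
t=cv2.imread("pics/c_top.png")[160:290,370:510];s=cv2.imread("pics/c_side.png")[220:360,270:400]
f=lambda a:cv2.resize(a,(400,400),interpolation=2)
cv2.imwrite("pics/c.png",np.hstack([f(t),f(s)]))
E
```

```text
t: 5.48
position: [0.5381, -0.2365, 0.1484]
ee_rot: [[-0.969, 0.247, -0.0], [0.247, 0.969, 0.0], [0.0, 0.0, -1.0]]
force: [-0.2, -0.1, 0.4]
grasp_force: 0.0
t 5.475 pos [ 538.0947 -236.5253  148.4479] head 75.67919968865881 F [-0.2111 -0.1063  0.3698] gap 0.08532469770498718 gf 0.0 q [-0.4338  0.4019  1.658   0.0001  1.0819 -1.7547]
dp [-1.0146 -4.3588 -1.5531] turn 0.37919968865881515
```

View pics/c.png

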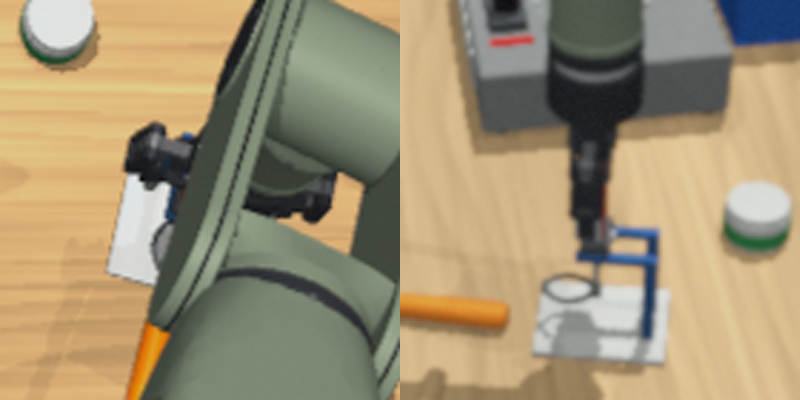

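The fingers straddle the handles in the side half, near (592,200). I centre by 4 mm and close.

```bash
python3 -m jog '[{"dp":[-1,-4,-2],"turn":0.3,"jaw":0},{"dp":[-1,-4,-2],"turn":0.3,"jaw":100},{"dp":[-1,-4,-2],"turn":0.3,"jaw":255},{"dp":[-1,-4,-2],"turn":0.3,"jaw":255},{"dp":[-1,-4,-2],"turn":0.3,"jaw":255}]';python3 -m jog '[{"dp":[0,0,0],"turn":0,"jaw":255},{"dp":[0,0,0],"turn":0,"jaw":255},{"dp":[0,0,0],"turn":0,"jaw":255}]'
```

```text
t: 6.2
position: [0.5392, -0.2423, 0.1532]
ee_rot: [[-0.967, 0.255, 0.003], [0.255, 0.967, -0.0], [-0.003, 0.0, -1.0]]
force: [0.1, 2.5, 7.2]
finger_gap: 0.0289
grasp_force: 60.4
t: 6.58
position: [0.5392, -0.2423, 0.1532]
ee_rot: [[-0.967, 0.255, 0.003], [0.255, 0.967, -0.001], [-0.004, 0.0, -1.0]]
force: [0.4, 1.2, 7.3]
finger_gap: 0.0288
grasp_force: 60.4
```

```bash
python3 -m jog '[{"dp":[0,0,-4],"turn":0,"jaw":255},{"dp":[0,0,-8],"turn":0,"jaw":255},{"dp":[0,0,-10],"turn":0,"jaw":255},{"dp":[0,0,-10],"turn":0,"jaw":255}]'|grep -E "pos|for|gap"; python3 -m jog '[{"dp":[12,0,0],"turn":0,"jaw":255},{"dp":[24,0,0],"turn":0,"jaw":255},{"dp":[36,0,0],"turn":0,"jaw":255},{"dp":[48,0,0],"turn":0,"jaw":255},{"dp":[60,0,0],"turn":0,"jaw":255}]'|grep -E "pos|for|gap"
python3 - <<'E'
from h import *
for n in("top","side"):
    p,H,W=cloud(n,"pics/d_%s.png"%n)
t=cv2.imread("pics/d_top.png")[160:290,370:510];s=cv2.imread("pics/d_side.png")[220:360,270:400]
f=lambda a:cv2.resize(a,(400,400),interpolation=2)
cv2.imwrite("pics/d.png",np.hstack([f(t),f(s)]))
E
```

```text
position: [0.5379, -0.2419, 0.1611]
force: [-0.4, 1.7, -1.6]
finger_gap: 0.0284
grasp_force: 59.4
position: [0.4791, -0.2269, 0.1614]
force: [-0.4, 0.4, -1.1]
finger_gap: 0.0294
grasp_force: 59.4
```

View pics/d.png

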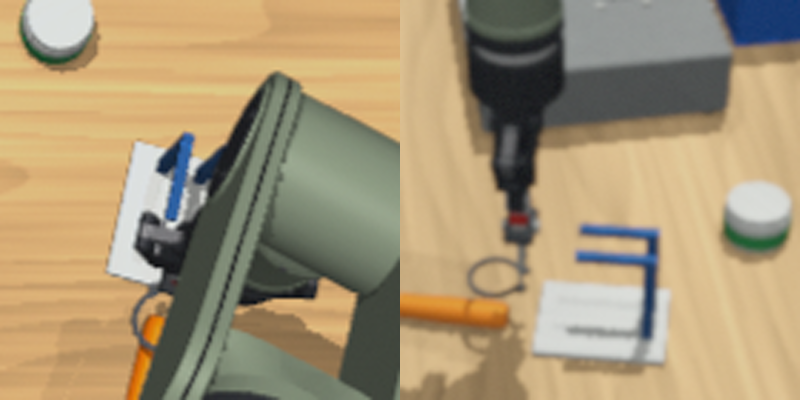

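The pliers are clear of the fork, with the ring visible at (495,275) in the right half and the prongs empty. I lift.

```bash
python3 -m jog '[{"dp":[0,0,-25],"turn":0,"jaw":255},{"dp":[0,0,-50],"turn":0,"jaw":255},{"dp":[0,0,-75],"turn":0,"jaw":255},{"dp":[0,0,-95],"turn":0,"jaw":255},{"dp":[0,0,-105],"turn":0,"jaw":255}]'|grep -E "pos|for|gap"; python3 go.py 652.7 187.2 264 75.3
```

```text
position: [0.4806, -0.2273, 0.2674]
force: [-0.6, -0.7, -1.9]
finger_gap: 0.0288
grasp_force: 59.6
t 8.425 pos [ 480.6487 -227.3403  267.4443] head 75.252162454197 F [-0.5756 -0.7391 -1.8985] gap 0.028828863905505434 gf 59.59807813167572 q [-0.4635  0.2287  1.6006  0.0001  1.3101 -1.7769]
dp [-60.8482 444.6831   3.4088] turn -0.0478375458029916
```

```bash
python3 -m jog '[{"dp":[-4,30,0],"turn":0,"jaw":255},{"dp":[-10,75,0],"turn":0,"jaw":255},{"dp":[-16,120,0],"turn":0,"jaw":255},{"dp":[-23,165,0],"turn":0,"jaw":255},{"dp":[-29,210,0],"turn":0,"jaw":255}]'|grep -E "pos|for|gap"; python3 -m jog '[{"dp":[-6,45,0],"turn":0,"jaw":255},{"dp":[-12,90,0],"turn":0,"jaw":255},{"dp":[-19,140,0],"turn":0,"jaw":255},{"dp":[-26,185,0],"turn":0,"jaw":255},{"dp":[-30,218,0],"turn":0,"jaw":255}]'|grep -E "pos|for|gap";python3 -m jog '[{"dp":[0,0,0],"turn":0,"jaw":255},{"dp":[0,0,0],"turn":0,"jaw":255}]'|grep -E "pos|for|gap"; python3 go.py 652.7 187.2 264 75.3
```

```text
position: [0.562, -0.03, 0.2657]
force: [-0.5, -0.8, -0.9]
finger_gap: 0.0288
grasp_force: 59.6
position: [0.6466, 0.1738, 0.2651]
force: [0.5, -0.6, -1.4]
finger_gap: 0.0289
grasp_force: 59.6
position: [0.6458, 0.1713, 0.2656]
force: [0.3, -0.4, -1.2]
finger_gap: 0.029
grasp_force: 59.7
t 9.925 pos [645.7777 171.3361 265.5886] head 75.25307630731184 F [ 0.2643 -0.4434 -1.1986] gap 0.028988744696465396 gf 59.68775689601898 q [ 0.2424  0.4551  1.2675 -0.0006  1.4206 -1.0709]
dp [-2.6579 17.1054  1.5641] turn -0.04692369268815355
```

```bash
python3 -m jog '[{"dp":[-1,9,0],"turn":0,"jaw":255},{"dp":[-2.5,17,0],"turn":0,"jaw":255},{"dp":[-2.5,17,0],"turn":0,"jaw":255}]'|grep -E "pos|for|gap"
python3 - <<'E'
from h import *
for n in("top","side"):
    p,H,W=cloud(n,"pics/e_%s.png"%n);np.save("pics/e_%s.npy"%n,W)
t=cv2.imread("pics/e_top.png")[130:250,190:310];s=cv2.imread("pics/e_side.png")[140:240,300:400]
f=lambda a:cv2.resize(a,(400,400),interpolation=2)
cv2.imwrite("pics/e.png",np.hstack([f(t),f(s)]))
E
```

```text
position: [0.6531, 0.1879, 0.2663]
force: [0.9, -0.0, -1.4]
finger_gap: 0.029
grasp_force: 59.7
```

View pics/e.png

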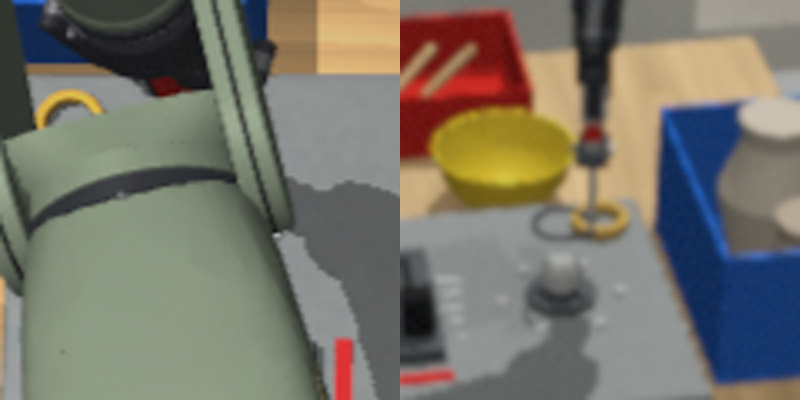

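The side half shows the ring hovering at about (562,222) and the stub below it at (562,258). The top view is blocked by the arm. I now measure ring against stub in the side view.

```bash
cat >ring.py <<'E'
from h import *
import sys
f=sys.argv[1];zr=float(sys.argv[2])
c=optics.get_calibration("side");K,R,t=c["K"],c["R"],c["t"]
im=cv2.imread(f)[140:240,300:400];S=8
g=cv2.resize(im,None,fx=S,fy=S,interpolation=cv2.INTER_CUBIC);hsv=cv2.cvtColor(g,cv2.COLOR_BGR2HSV)
def ray(u,v,z):
    d=R.T@np.linalg.inv(K)@[u,v,1];C=-R.T@t;return C+d*(z-C[2])/d[2]
def comp(m,seed,l):
    pts=cv2.findNonZero(m)
    e=cv2.fitEllipse(pts);print(l,e)
def px(a,off=(300,140)): return (a[0]+.5)/S-.5+off[0],(a[1]+.5)/S-.5+off[1]
V=hsv[...,2];
# ring: sides sampled: dark local minima per row/column in ring window
u0,u1,v0,v1=[int(x) for x in sys.argv[3:7]]
m=np.zeros_like(V);m[v0*S:v1*S,u0*S:u1*S]=1
dark=((V<int(sys.argv[7]))&(m>0)).astype(np.uint8)
cs,_=cv2.findContours(dark,cv2.RETR_EXTERNAL,cv2.CHAIN_APPROX_NONE);cc=max(cs,key=cv2.contourArea)
e=cv2.fitEllipse(cc);q=px(e[0]);print("ring ext",q,np.array(e[1])/S,e[2],"world",ray(*q,zr),"bbox",np.array(cv2.boundingRect(cc))/S)
# stub top bright disc & collar
out=g.copy();cv2.drawContours(out,[cc],-1,(0,255,0),1)
cv2.imwrite("pics/ringdbg.png",cv2.resize(out[20*S:85*S,20*S:80*S],(600,600)))
# expected stub points
for z in(.129,.098): print(z,"px of nominal stub",[(K@(R@np.array([.6295,.1933,z])+t))[:2]/(R@np.array([.6295,.1933,z])+t)[2]])
E
python3 ring.py pics/e_side.png .162 31 55 49 62 95
```

```text
ring ext (345.34375381469727, 198.43727111816406) [1.4935 6.2916] 91.60563659667969 world [0.6451 0.1759 0.162 ] bbox [42.875 58.125  5.625  1.625]
0.129 px of nominal stub [array([339.5272, 204.5244])]
0.098 px of nominal stub [array([339.4168, 212.3633])]
```

View pics/ringdbg.png

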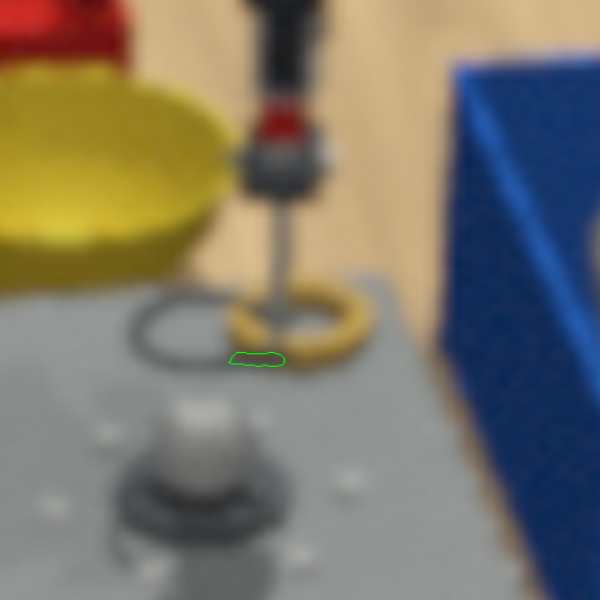

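The crop shows the ring (left edge x≈130, centre ≈(204,329)) and the stub (centre u≈202). They agree in u within 1 mm, and y agrees within the measuring error, so I descend slowly watching the force.

```bash
python3 -m jog '[{"dp":[0,0.5,10],"turn":0,"jaw":255},{"dp":[0,0.5,20],"turn":0,"jaw":255},{"dp":[0,0.5,30],"turn":0,"jaw":255},{"dp":[0,0.5,36],"turn":0,"jaw":255},{"dp":[0,0.5,36],"turn":0,"jaw":255}]'|grep -E "pos|for|gap|t:"
python3 -m jog '[{"dp":[0,0,2],"turn":0,"jaw":255},{"dp":[0,0,4],"turn":0,"jaw":255},{"dp":[0,0,4],"turn":0,"jaw":255}]'|grep -E "pos|for|gap|t:"
python3 -m jog '[{"dp":[0,0,2],"turn":0,"jaw":255},{"dp":[0,0,3],"turn":0,"jaw":255},{"dp":[0,0,3],"turn":0,"jaw":255}]'|grep -E "pos|for|gap|t:"
```

```text
t: 11.02
position: [0.6527, 0.1881, 0.2295]
ee_rot: [[-0.967, 0.255, -0.001], [0.255, 0.967, -0.0], [0.001, -0.001, -1.0]]
force: [-0.8, -0.1, -2.7]
finger_gap: 0.0285
grasp_force: 59.7
t: 11.4
position: [0.6529, 0.1881, 0.2263]
ee_rot: [[-0.967, 0.255, -0.0], [0.255, 0.967, 0.0], [0.0, 0.0, -1.0]]
force: [-0.1, 0.7, -2.4]
finger_gap: 0.029
grasp_force: 59.7
t: 11.78
position: [0.6529, 0.1881, 0.2232]
ee_rot: [[-0.967, 0.255, -0.0], [0.255, 0.967, 0.0], [0.0, -0.0, -1.0]]
force: [0.3, 0.1, -1.7]
finger_gap: 0.0288
grasp_force: 59.7
```

```bash
python3 -m jog '[{"dp":[0,0,2],"turn":0,"jaw":255},{"dp":[0,0,4],"turn":0,"jaw":255},{"dp":[0,0,4],"turn":0,"jaw":255}]'|grep -E "pos|for"
python3 -m jog '[{"dp":[0,0,2],"turn":0,"jaw":255},{"dp":[0,0,4],"turn":0,"jaw":255},{"dp":[0,0,4],"turn":0,"jaw":255}]'|grep -E "pos|for"
python3 -m jog '[{"dp":[0,0,2],"turn":0,"jaw":255},{"dp":[0,0,4],"turn":0,"jaw":255},{"dp":[0,0,4],"turn":0,"jaw":255}]'|grep -E "pos|for"
```

```text
position: [0.6528, 0.1881, 0.219]
force: [0.5, -0.5, -1.5]
grasp_force: 59.7
position: [0.6529, 0.1881, 0.215]
force: [0.3, -0.2, -1.8]
grasp_force: 59.7
position: [0.6529, 0.1881, 0.2111]
force: [-0.5, -0.6, -1.5]
grasp_force: 59.7
```

```bash
python3 -m jog '[{"dp":[0,0,1.5],"turn":0,"jaw":255},{"dp":[0,0,3],"turn":0,"jaw":255},{"dp":[0,0,3],"turn":0,"jaw":255}]'|grep -E "pos|for"
python3 -m jog '[{"dp":[0,0,1.5],"turn":0,"jaw":255},{"dp":[0,0,1.5],"turn":0,"jaw":255}]'|grep -E "pos|for"
python3 - <<'E'
from h import *
p,H,W=cloud("side","pics/g_side.png")
cv2.imwrite("pics/g.png",cv2.resize(p[165:230,310:370,::-1],(720,600),interpolation=cv2.INTER_CUBIC)[:, :])
E
```

```text
position: [0.6529, 0.1881, 0.2082]
force: [0.6, 0.3, -1.3]
grasp_force: 59.7
position: [0.6529, 0.1881, 0.2067]
force: [0.1, -0.2, -1.7]
grasp_force: 59.7
```

View pics/g.png

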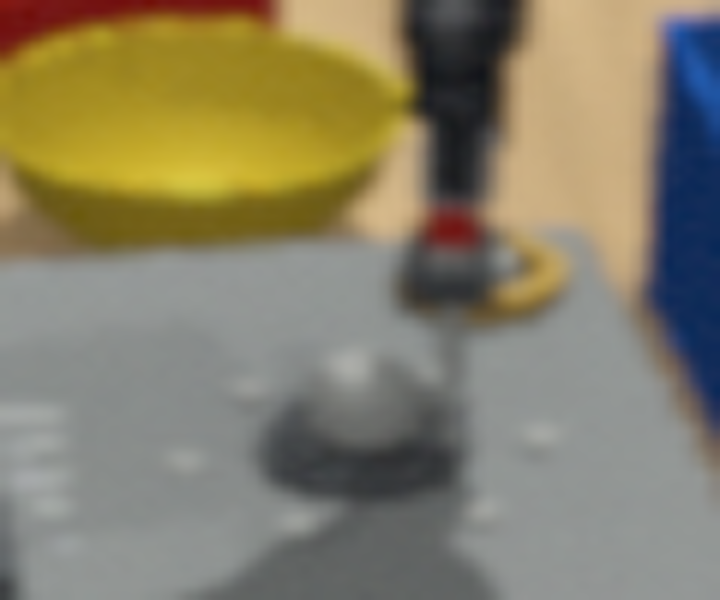

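The ring is around the stub (dark band around (365,450), with the shaft rising through it) and there is no side force. I touch the collar lightly to fix the height.

```bash
python3 -m jog '[{"dp":[0,0,1],"turn":0,"jaw":255},{"dp":[0,0,1],"turn":0,"jaw":255}]'|grep -E "pos|^for"
python3 -m jog '[{"dp":[0,0,1],"turn":0,"jaw":255},{"dp":[0,0,1],"turn":0,"jaw":255}]'|grep -E "pos|^for"
python3 -m jog '[{"dp":[0,0,1],"turn":0,"jaw":255},{"dp":[0,0,1],"turn":0,"jaw":255}]'|grep -E "pos|^for"
```

```text
position: [0.6529, 0.1881, 0.2057]
force: [-0.3, 0.6, -1.9]
position: [0.6529, 0.1881, 0.2047]
force: [-0.4, 0.8, -1.3]
position: [0.6529, 0.1881, 0.2037]
force: [-0.1, 0.6, -1.5]
```

```bash
python3 -m jog '[{"dp":[0,0,1],"turn":0,"jaw":255},{"dp":[0,0,1],"turn":0,"jaw":255}]'|grep -E "pos|^for"
python3 -m jog '[{"dp":[0,0,1],"turn":0,"jaw":255},{"dp":[0,0,1],"turn":0,"jaw":255}]'|grep -E "pos|^for"
```

```text
position: [0.653, 0.1881, 0.2036]
force: [-0.6, -0.1, 1.7]
position: [0.6531, 0.1881, 0.2035]
force: [-1.5, -0.8, 7.4]
```

```bash
python3 -m jog '[{"dp":[0,0,1],"turn":0,"jaw":255},{"dp":[0,0,1],"turn":0,"jaw":255}]'|grep -E "pos|^for"
```

```text
position: [0.6532, 0.1881, 0.2035]
force: [-1.3, -0.7, 9.6]
```

Contact is at TCP z = 0.2036, so groove level is 2 mm higher.

```bash
python3 -m jog '[{"dp":[0,0,-2.5],"turn":0,"jaw":255},{"dp":[0,0,-4.8],"turn":0,"jaw":255},{"dp":[0,0,-4.8],"turn":0,"jaw":255},{"dp":[0,0,-4.8],"turn":0,"jaw":255}]'; python3 - <<'E'
from h import *
p,H,W=cloud("side","pics/k_side.png")
cv2.imwrite("pics/k.png",cv2.resize(p[165:230,310:370,::-1],(720,600),interpolation=cv2.INTER_CUBIC))
E
```

```text
t: 15.58
position: [0.6529, 0.1881, 0.205]
ee_rot: [[-0.967, 0.255, -0.001], [0.255, 0.967, -0.0], [0.001, -0.0, -1.0]]
force: [-0.4, 1.0, -0.7]
finger_gap: 0.0292
grasp_force: 59.7
```

View pics/k.png

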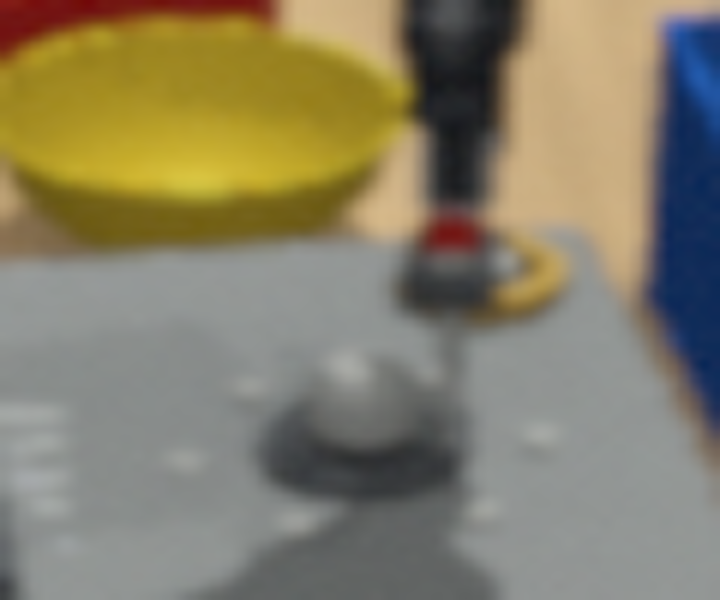

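The ring sits around the shaft at (365,450), the pliers are upright, and the collar carries no load. I trim by 0.5 mm and hand in.

```bash
python3 -m jog '[{"dp":[0,0,-0.5],"turn":0,"jaw":255},{"dp":[0,0,-0.5],"turn":0,"jaw":255},{"dp":[0,0,-0.5],"turn":0,"jaw":255},{"dp":[0,0,-0.5],"turn":0,"jaw":255}]' | grep -E "pos|for"; python3 -c "
from rig import job;print(job.job_done())"
```

```text
position: [0.653, 0.1881, 0.2062]
force: [0.1, 0.1, -2.0]
grasp_force: 59.7
the job is handed in; nothing more can be done
None
```

The job is handed in: the slider is at its red-marked stop, and the arm is holding the squeezed pliers upright with the spread ring around the stub at groove height, clear of the collar; no verdict came back.

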